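Snap the hairpin clip onto the strainer cover's locking stud

ROBOT

A 6-joint arm with a two-finger parallel gripper is mounted at the origin on the work surface. World frame = base frame: x ahead of the robot, y to its left, z up, the work surface at z = 0. Lengths are in m, angles in degrees, forces in N, time in s.
With the tool pointing down it reaches from about 0.4 to 0.825 m from the base axis. Payload 7 kg.
Tool frame: the origin (TCP) lies at the very end of the fingers, on their centre line; the grasp point (between the pads) lies 19 mm behind it (r.hold_point_z is the distance from the TCP to the grasp point, in m); x points along the fingers, y is the direction in which the jaws open and shut, and the axes are right-handed (so a half turn about x gives the same grasp; the last joint's range is limited). The gripper opens to 88 mm and grips with 3 to 60 N. Pads are 19 mm wide; open, the fingers measure 130 mm over their backs; the gripper's body (78 mm by 193 mm) begins 47 mm behind the grasp point.
Start: joints at [80.449, 20.546, 0.682, 0, -70.136, -16.507], TCP at [0.297, 0.606, 0.227] pointing down, gripper open.
Joint ranges: [-176.03, 176.03], [-82.01, 121.73], [-58.28, 71.71], [-173.87, 95.51], [-174.79, -0.11], [-173.66, 173.66]. Speed limits (degrees/s): [136.94, 136.94, 172.46, 180, 180, 180].

INTERFACE

Orientations are given as [roll, pitch, yaw] about the fixed x, y, z axes, in that order (R = Rz(yaw) Ry(pitch) Rx(roll)).
In Python, from plant import r gives the robot as it stands. The module is installed in compiled form; this text tells all that it offers.
- The arm moves only by the shell command python3 -m creep 'ROWS' [FORCE]. ROWS is JSON, a list of rows, each a list of 7 numbers: the turn, a rotation vector about the tool's x, y, z in rad, then the shift along the tool's x, y, z in cm, then the opening in per cent of the stroke, from 0 (shut) to 100 (fully open). In form: [[rx, ry, rz, x, y, z, fingers], ...]. A call has 1 to 8 rows; each row shifts and turns the commanded pose from where the row before left it, along the tool's axes as they then stand; what a row does not reach is not made up. A row lasts 1/10 s, in which the tool goes at most 50 mm and 8.59 degrees, less where a joint would pass 70% of its speed; a pose out of reach is approached as far as the arm can. A call is refused whole if a number of a shift passes 5 or a number of a turn 0.15, either way. A call with a gripper value outside its range is refused whole. The fingers move at their own pace and stop on an object; FORCE is the grip in N (left out, the last holds). Time passes only in rows, so rows that do not move let the fingers close. It gives the time, the measured TCP pose, the force and the opening at its end, in the units of the state.
- r.get_state(): the state, without advancing time (a new reading comes with each control period).
- r.capture(name): name is "side" or "top" or "wrist"; returns (picture, depth): 400x640x3 uint8, blue, green, red; 400x640 float32, m along the optical axis (not along the pixel's ray), 0 where there is no reading.
- r.camera_info(name): a dict with "fovy" (degrees; the focal length in pixels is half the picture's height over the tangent of half this angle, whatever the lens; pixels are square), "cx", "cy" (the principal point, pixels), "camera_from_world" (4x4, takes a point from world to camera coordinates). Camera axes: x right, y down, z forward; pixel columns grow to the right and rows downward; lengths in m; the calibration is good to about 2 mm. A picture is of the moment at which its call begins: read the wrist's pose just before it. camera_info takes no time and is no camera call; for the wrist camera it gives the pose at the moment of the call.
- r.close_job(): hands the job in, once; it reports no verdict.
Trained networks look in the newest picture that a camera, given by its name, has taken for a name from the list of things; names that differ only in an ending like _2 or _b are one class to them, and where a whole thing is asked for, a point or a joint stands for the part that bears it (a point fixed in the world has none). Each returns a list of dicts, best first, with "score" (0 to 1); they miss things now and then, are a little off and sometimes report something else, mostly with a low value. They report only what shows in the picture. A call takes as long as a camera call. They do not tell look-alikes from the thing itself.
- r.look_for(query, camera): "rect" ([left, top, right, bottom] in pixels, round what is visible of it).
- r.masks_of(query, camera): "pixels" (400x640 bool, what is visible of it) and "rect" ([left, top, right, bottom] in pixels, round what is visible of it).
The state is a dict: "time_s": time; "joints": joint angles; "qd": joint speeds; "joint_torque": joint torques, N m; "tcp_pos": TCP position; "eef_rot": TCP orientation; "contact_force": force on the tool from outside, world axes, zero at the start; "moment": the same for the moment, N m; "gripper_width": finger opening in m.
Only numpy, scipy, OpenCV 4.12 (cv2) and the standard library are available. Lean on these libraries where they do the work, as an engineer would, in place of code of your own. Each camera call takes 0.05 s, during which the arm holds its last target. There are 200 camera calls.

TASK

Lock the cover of the strainer box: take the hairpin spring clip by its black grip and push it sideways, mouth first, over the shank of the stud, between cover and stud head, until it snaps past the narrow throat and the shank sits in the clip's eye. Let go and leave the clip lying flat on the cover; do not disturb the jar, the dishes or the wrench.

Things in the scene. Friction and masses are not known exactly. Their poses are not given: they have to be found in the camera images.
- clip: Loose hairpin spring clip, 149 mm long, 130 g, lying flat on the white board: two bright 8 mm steel wire legs from a black upright grip block. Origin: centre of the clip's eye (23 mm wide inside), at the underside. +x runs along the legs to the open mouth, z up. The wires beside and behind the grip are 8 mm high, 39 mm over their outsides; the bow behind it ends at x = -100 mm.
- clip_grip (a point): Centre of the clip's grip block, 34 mm above the clip's underside and 75 mm behind the eye's centre; clip's axes. The block is 26 mm (x) by 24 mm (y), from the underside up to 50 mm. A good place to grip, across its 24 mm (along the clip's y).
- clip_throat (a point): Middle of the clip's throat, 12.5 mm ahead (+x) of the eye's centre, 4 mm above the underside; 10 mm wide inside. From here the legs flare to 42 mm inside at their tips, 45 mm ahead of the eye's centre (49 mm with the wire's end). The legs spring outward (up to 0.11 rad each); pushing the 20 mm shank through, in or out, takes roughly 7 to 14 N, then they snap shut.
- clip_stop (a point): Tip of the 8 mm high tongue between the legs, 11.5 mm behind the eye's centre, 4 mm above the underside: it stops the shank. The clip is fully home when the shank touches or nearly touches it.
- stud_seat (a point): Point on the axis of the upright steel stud where it leaves the strainer's cover, 66 mm above the bench; z up. The round shank, 20 mm in diameter, rises 24 mm above it, then comes a head 32 mm in diameter, 10 mm thick, which the clip cannot pass: it goes on sideways under the head, from any side.
- strainer: Fixed grey strainer box with a flat 210 mm (x) by 190 mm (y) steel cover, top 66 mm above the bench; origin at the centre of its underside; black pipe stubs on its two y sides, below the cover, reach to 125 mm from the centre. The stud stands at the middle of the cover; the rest of the cover is flat.
- pad: Fixed white cutting board, 210 mm by 190 mm, 10 mm thick, under the clip; origin at the centre of its underside. Board and strainer may be on either side.
- jar: Bystander: closed glass jar with a blue lid, 64 mm wide, 85 mm high, upright; origin at the centre of its underside.
- dishes: Bystander: stack of three shut dishes, 90 mm wide, 47 mm high in all; origin at the centre of the underside.
- wrench: Bystander: steel wrench, 160 mm long, lying flat along its x; origin under its middle.
There are look-alikes about, which are no part of the job. What is shaped like the clip but blue is not meant.

How it is judged:
By the outcome, as a careful person would: the job done as asked, in the order asked, and still so for the second after the job is handed in, with the robot touching nothing.
It also fails if it takes over 42 s, if anything falls off the work surface, if the arm or the gripper's body presses on something with over 40 N, if the wrist force passes 120 N, or if a joint passes its speed limit or range.

## Working session

There is one attempt and no reset: what is moved stays moved. The work goes in short steps, Python scripts to look and compute and a shell command to move; the robot and the scene stay as the last step left them, time stands still between calls to the robot, and variables do not carry over. Pictures are saved under pics/ and viewed, about 8 in all and at most 12, crops included, and the job is handed in when it is done.

```bash
mkdir -p pics; cat > h.py <<'E'
import numpy as np, cv2
from scipy.spatial.transform import Rotation as R
from plant import r
def cam(n):
    i=r.camera_info(n); f=200/np.tan(np.radians(i["fovy"])/2); return f,i["cx"],i["cy"],np.linalg.inv(np.array(i["camera_from_world"]))
def pts(n,d,v,u,c=None):
    f,cx,cy,T=c or cam(n); z=d[v,u]; P=np.stack([(u-cx)/f*z,(v-cy)/f*z,z,np.ones_like(z)],-1); return (P@T.T)[...,:3]
def ray(n,u,v,h,c=None):
    f,cx,cy,T=c or cam(n); D=T[:3,:3]@np.array([(u-cx)/f,(v-cy)/f,1]); o=T[:3,3]; return o+D*(h-o[2])/D[2]
def st():
    s=r.get_state(); print({k:np.round(s[k],4).tolist() for k in("time_s","tcp_pos","eef_rot","contact_force","gripper_width","joints")}); return s
E
python3 - <<'E'
from h import *
st()
for n in("top","side"):
    p,d=r.capture(n); cv2.imwrite(f"pics/{n}1.png",p); c=cam(n); print(n,c[0],c[3][:3,3].round(3))
    for q in("clip","clip_grip","stud_seat","strainer","pad","jar","dishes","wrench"):
        for m in r.masks_of(q,n)[:3]:
            v,u=np.nonzero(m["pixels"]); k=d[v,u]>0; 
            if k.sum()==0: continue
            P=pts(n,d,v[k],u[k],c); print(q,round(m["score"],2),np.round(m["rect"]).tolist(),np.median(P,0).round(3),P.min(0).round(3),P.max(0).round(3))
E
```

```text
{'time_s': 0.0, 'tcp_pos': [0.2963, 0.6059, 0.2256], 'eef_rot': [94.6365, 89.906, -111.4317], 'contact_force': [-0.3027, 0.3793, -0.2731], 'gripper_width': 0.0875, 'joints': [80.4469, 20.5904, 0.6329, -0.0206, -70.1346, -16.508]}
top 369.23298163002045 [ 0.531 -0.038  0.847]
clip 0.93 [374.0, 168.0, 440.0, 210.0] [ 0.539 -0.241  0.019] [ 0.504 -0.289  0.008] [ 0.603 -0.15   0.065]
clip 0.8 [337.0, 267.0, 404.0, 298.0] [ 0.35  -0.136  0.009] [ 0.306 -0.23  -0.002] [ 0.371 -0.079  0.054]
clip_grip 0.87 [339.0, 268.0, 403.0, 302.0] [ 0.349 -0.13   0.009] [ 0.31  -0.223 -0.002] [ 0.371 -0.081  0.054]
clip_grip 0.62 [374.0, 167.0, 441.0, 208.0] [ 0.539 -0.239  0.019] [ 0.507 -0.284  0.007] [ 0.598 -0.152  0.065]
stud_seat 0.56 [153.0, 143.0, 269.0, 263.0] [0.509 0.206 0.067] [ 0.378  0.083 -0.004] [0.643 0.358 0.104]
strainer 0.63 [151.0, 146.0, 270.0, 261.0] [0.509 0.205 0.067] [ 0.376  0.083 -0.003] [0.639 0.358 0.104]
pad 0.76 [342.0, 137.0, 428.0, 234.0] [ 0.566 -0.173  0.011] [ 0.45  -0.28  -0.003] [ 0.669 -0.079  0.021]
jar 0.67 [250.0, 74.0, 282.0, 113.0] [0.743 0.084 0.084] [ 0.72
[... 669 characters left out ...]
-0.11   0.008] [ 0.305 -0.218 -0.003] [ 0.37  -0.082  0.053]
clip_grip 0.58 [331.0, 128.0, 380.0, 177.0] [ 0.534 -0.247  0.017] [ 0.501 -0.311  0.   ] [ 0.599 -0.156  0.063]
stud_seat 0.74 [226.0, 250.0, 388.0, 393.0] [0.504 0.225 0.065] [ 0.386  0.049 -0.004] [0.643 0.335 0.102]
strainer 0.88 [225.0, 247.0, 392.0, 394.0] [0.504 0.225 0.065] [ 0.384  0.049 -0.004] [0.651 0.335 0.102]
pad 0.66 [292.0, 141.0, 397.0, 213.0] [ 0.559 -0.164  0.009] [ 0.448 -0.297 -0.005] [ 0.672 -0.079  0.02 ]
jar 0.8 [196.0, 209.0, 240.0, 255.0] [0.739 0.101 0.061] [ 0.718 -0.    -0.004] [0.82  0.12  0.087]
wrench 0.71 [337.0, 230.0, 410.0, 254.0] [ 0.442 -0.003  0.006] [ 0.367 -0.027 -0.004] [0.521 0.022 0.011]
```

View pics/top1.png

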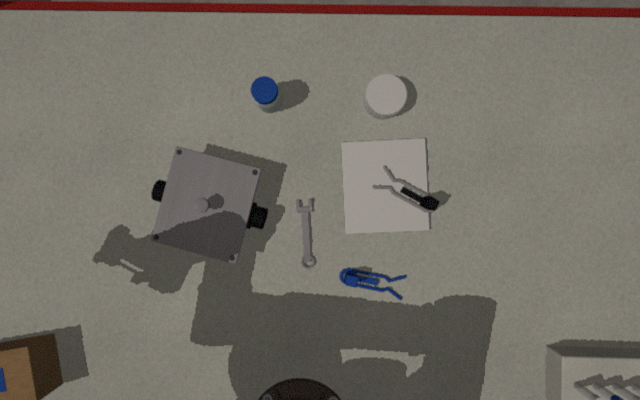

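View pics/side1.png

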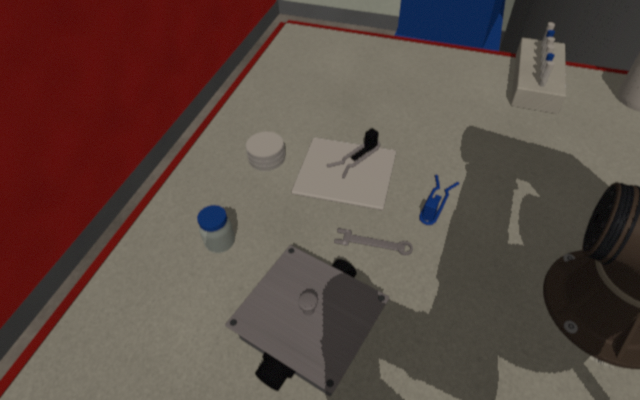

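Top view: steel clip on the board, black grip near (428,202), mouth near (385,180). The blue look-alike is at (370,280), the stud head at (203,205), the jar at (265,92), the dishes at (386,95) and the wrench at (307,232). The side view agrees.

```bash
python3 - <<'E'
from h import *
for n in("top","side"):
    p,d=r.capture(n); c=cam(n)
    v,u=np.nonzero(d>0); P=pts(n,d,v,u,c)
    g=P[(abs(P[:,0]-.53)<.1)&(abs(P[:,1]+.26)<.07)&(P[:,2]>.05)&(P[:,2]<.08)]
    print("grip top",len(g),g.mean(0).round(4),g.min(0).round(3),g.max(0).round(3))
    s=P[(abs(P[:,0]-.51)<.05)&(abs(P[:,1]-.21)<.05)&(P[:,2]>.088)&(P[:,2]<.12)]
    print("head",len(s),s.mean(0).round(4),s.min(0).round(3),s.max(0).round(3))
    k=[m for m in r.masks_of("clip",n)]
    for m in k:
        a,b=np.nonzero(m["pixels"]&(d>0)); Q=pts(n,d,a,b,c)
        if Q[:,0].mean()>.45:
            Q=Q[(Q[:,2]<.03)&(Q[:,2]>.013)]; e=np.linalg.svd((Q-Q.mean(0))[:,:2],full_matrices=False)[2][0]; print("axis yaw",np.degrees(np.arctan2(e[1],e[0])),Q.mean(0).round(3), "grip->mean",np.degrees(np.arctan2(*((Q.mean(0)-g.mean(0))[[1,0]]))),)
i=cv2.resize(cv2.imread("pics/top1.png")[150:230,340:460],None,fx=6,fy=6,interpolation=2); cv2.imwrite("pics/c1.png",i)
T=R.from_euler("xyz",r.get_state()["eef_rot"],degrees=True).as_matrix(); print(T.round(3))
f,cx,cy,W=cam("wrist"); print("wrist cam in tool", (T.T@(W[:3,3]-r.get_state()["tcp_pos"])).round(3), (T.T@W[:3,:3]).round(2))
E
```

```text
grip top 149 [ 0.5238 -0.2695  0.0599] [ 0.51  -0.286  0.05 ] [ 0.538 -0.255  0.064]
head 199 [0.5101 0.2086 0.1001] [0.494 0.194 0.093] [0.525 0.224 0.104]
axis yaw 59.224351007963186 [ 0.547 -0.225  0.018] grip->mean 62.56873640353009
grip top 105 [ 0.5215 -0.2692  0.0573] [ 0.507 -0.287  0.05 ] [ 0.537 -0.255  0.062]
head 297 [0.5073 0.21   0.0983] [0.492 0.192 0.09 ] [0.524 0.224 0.102]
axis yaw 57.29746923457217 [ 0.543 -0.229  0.017] grip->mean 62.53822930330236
[[-0.    -0.439 -0.898]
 [-0.    -0.898  0.439]
 [-1.     0.     0.   ]]
wrist cam in tool [-0.158 -0.001 -0.084] [[-0.   -0.31  0.95]
 [ 1.   -0.    0.  ]
 [ 0.    0.95  0.31]]
```

View pics/c1.png

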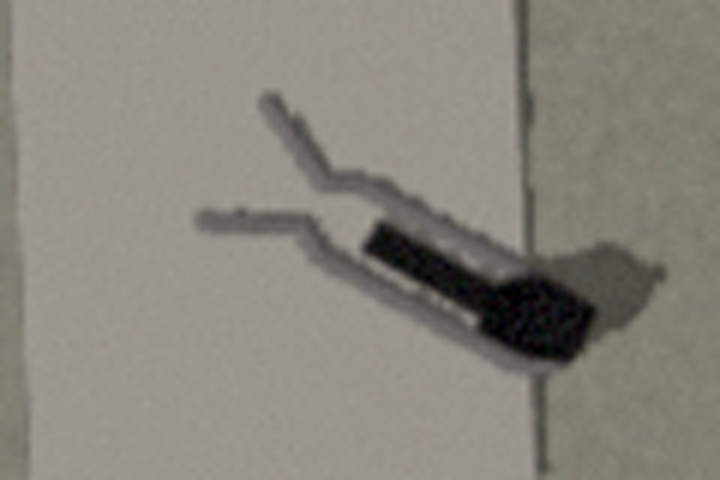

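```bash
python3 - <<'E'
from h import *
a=ray("top",379.5,176.3,.014);b=ray("top",392.4,183.8,.014);g=np.array([.5227,-.2693,0])
for q in(a,b): e=q-g; print(q.round(3),np.hypot(*e[:2]).round(4),np.degrees(np.arctan2(e[1],e[0])))
E
M='[0,0,0,0,3.5,-3,100]'
python3 -m creep '[[0,0,0,0,3.5,-3,100],[0,0,0,0,3.5,-3,100],[0,0,0,0,3.5,-3,100],[0,0,0,0,3.5,-3,100],[0,0,0,0,3.5,-3,100],[0,0,0,0,3.5,-3,100],[0,0,0,0,3.5,-3,100],[0,0,0,0,3.5,-3,100]]'
python3 -m creep '[[0,0,0,0,3.5,-3,100],[0,0,0,0,3.5,-3,100],[0,0,0,0,3.5,-3,100],[0,0,0,0,3.5,-3,100],[0,0,0,0,3.5,-3,100],[0,0,0,0,3.5,-3,100],[0,0,0,0,3.5,-3,100],[0,0,0,0,3.5,-3,100]]'
```

```text
[ 0.58  -0.167  0.014] 0.1174 60.858165246219755
[ 0.564 -0.196  0.014] 0.084 60.80984767770183
time_s: 1.9
tcp_pos: [0.3892, 0.2476, 0.2269]
eef_rot: [-104.0, 89.9, 49.9]
contact_force: [2.2, 0.9, 1.1]
gripper_width: 0.0878
time_s: 2.7
tcp_pos: [0.482, -0.1096, 0.227]
eef_rot: [-146.8, 89.9, 7.2]
contact_force: [0.5, 1.0, 1.1]
gripper_width: 0.0873
```

```bash
python3 -m creep '[[0,0,0,0,3.13,-2.7,100],[0,0,0,0,3.13,-2.7,100],[0,0,0,0,3.13,-2.7,100],[0,0,0,0,3.13,-2.7,100],[0.148,0,0,0,0,0,100],[0.148,0,0,0,0,0,100],[0.148,0,0,0,0,0,100],[0.148,0,0,0,0,0,100]]'
python3 -m creep '[[0.148,0,0,0,0,0,100],[0.148,0,0,0,0,0,100],[0.148,0,0,0,0,0,100],[0.148,0,0,0,0,0,100],[0.148,0,0,0,0,0,100],[0.148,0,0,0,0,0,100],[0.148,0,0,0,0,0,100],[0,0,0,0,0,0,100]]'
python3 - <<'E'
from h import *
s=st(); T=R.from_euler("xyz",s["eef_rot"],degrees=True).as_matrix(); print("z az",np.degrees(np.arctan2(T[1,2],T[0,2])),T.round(3))
c=cam("wrist"); p,d=r.capture("wrist"); cv2.imwrite("pics/w1.png",p)
v,u=np.nonzero(d>0); P=pts("wrist",d,v,u,c)
k=(abs(P[:,0]-.52)<.06)&(abs(P[:,1]+.26)<.07)&(P[:,2]>.054)&(P[:,2]<.075); g=P[k]
print("grip top",len(g),np.median(g,0).round(4),[x.round(4).tolist() for x in cv2.minAreaRect(g[:,:2].astype(np.float32))[:2] for x in [np.array(x)]],cv2.minAreaRect(g[:,:2].astype(np.float32))[2], "px",u[k].min(),u[k].max(),v[k].min(),v[k].max())
print("board z",np.median(P[(P[:,2]<.013)&(abs(P[:,0]-.58)<.05)&(abs(P[:,1]+.13)<.05)],0))
E
```

```text
time_s: 3.5
tcp_pos: [0.5237, -0.2678, 0.2265]
eef_rot: [54.8, 90.0, 174.5]
contact_force: [0.4, -0.6, -0.3]
gripper_width: 0.0876
time_s: 4.3
tcp_pos: [0.5238, -0.2675, 0.2266]
eef_rot: [-66.5, 90.0, -6.0]
contact_force: [-0.6, -0.5, -0.4]
gripper_width: 0.0874
{'time_s': 4.3, 'tcp_pos': [0.5238, -0.2675, 0.2266], 'eef_rot': [-66.526, 89.9908, -5.9917], 'contact_force': [-0.6014, -0.5126, -0.3793], 'gripper_width': 0.0874, 'joints': [-8.0201, 12.4177, -10.6489, -0.0004, -66.9242, -21.4455]}
z az 60.534296682218944 [[ 0.    -0.871  0.492]
 [-0.     0.492  0.871]
 [-1.    -0.     0.   ]]
grip top 515 [ 0.5243 -0.2737  0.0597] [[0.5247, -0.2734], [0.0253, 0.0239]] 60.88491439819336 px 307 329 168 191
board z [ 0.57043895 -0.14667426  0.00970981]
```

View pics/w1.png

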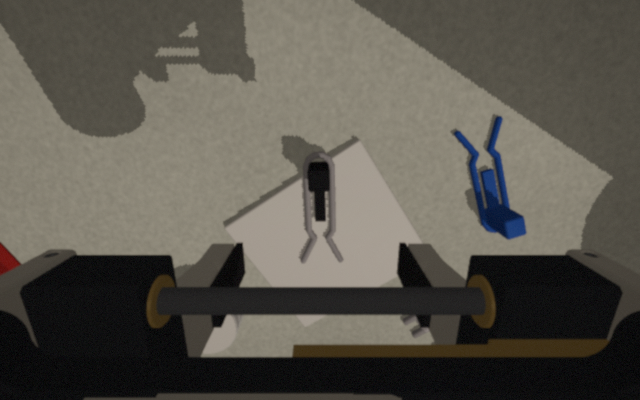

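The wrist view shows the clip's grip at (318,178) with the mouth downward at (322,250), aligned with the tool. The blue one is at (500,180), well clear. Descending to grasp.

```bash
python3 -m creep '[[-0.006,0,0,4,-0.37,-0.48,100],[0,0,0,4,0,0,100],[0,0,0,4,0,0,100],[0,0,0,4,0,0,100],[0,0,0,2.5,0,0,100],[0,0,0,1.5,0,0,100],[0,0,0,0,0,0,100]]'
python3 -m creep '[[0,0,0,0,0,0,20],[0,0,0,0,0,0,10],[0,0,0,0,0,0,10],[0,0,0,0,0,0,10],[0,0,0,0,0,0,10],[0,0,0,0,0,0,10],[0,0,0,0,0,0,10],[0,0,0,0,0,0,10]]' 45
```

```text
time_s: 5.05
tcp_pos: [0.523, -0.2731, 0.0242]
eef_rot: [106.9, 89.7, 168.1]
contact_force: [-0.0, 0.6, -0.2]
gripper_width: 0.0875
time_s: 5.85
tcp_pos: [0.5246, -0.2735, 0.0266]
eef_rot: [-146.9, 90.0, -85.9]
contact_force: [-0.4, -0.4, 0.7]
gripper_width: 0.0294
```

```bash
python3 -m creep '[[0,0,0,0,0,0,10],[0,0,0,0,0,0,10],[0,0,0,0,0,0,10]]'
python3 -m creep '[[0,0,0,-1,0,0,10],[0,0,0,-2,0,0,10],[0,0,0,-3,0,0,10],[0,0,0,-3,0,0,10],[0,0,0,-3,0,0,10],[0,0,0,-3,0,0,10],[0,0,0,0,0,0,10]]'
python3 - <<'E'
from h import *
s=st(); T=R.from_euler("xyz",s["eef_rot"],degrees=True).as_matrix()
c=cam("wrist"); p,d=r.capture("wrist"); cv2.imwrite("pics/w2.png",p)
v,u=np.nonzero(d>0); P=(pts("wrist",d,v,u,c)-s["tcp_pos"])@T
for nm,k in(("wires", (P[:,0]>.010)&(P[:,0]<.035)&(abs(P[:,1])<.04)&(P[:,2]>-.04)&(P[:,2]<.15)),):
    Q=P[k]; print(nm,len(Q),np.percentile(Q,[2,50,98],axis=0).round(4)); 
    for lo in(0.0,.03,.05,.07,.08,.09,.1,.11,.12):
        q=Q[(Q[:,2]>lo)&(Q[:,2]<lo+.01)]
        if len(q)>3: print(lo,len(q),"x",np.median(q[:,0]).round(4),"y",q[:,1].min().round(4),q[:,1].max().round(4))
E
```

```text
time_s: 6.15
tcp_pos: [0.5244, -0.2735, 0.0265]
eef_rot: [110.2, 90.0, 171.2]
contact_force: [-0.7, 0.1, 1.1]
gripper_width: 0.024
time_s: 6.85
tcp_pos: [0.527, -0.2743, 0.182]
eef_rot: [-79.0, 89.5, -17.9]
contact_force: [-0.2, 0.4, -1.0]
gripper_width: 0.0236
{'time_s': 6.85, 'tcp_pos': [0.527, -0.2743, 0.182], 'eef_rot': [-78.97, 89.5316, -17.9202], 'contact_force': [-0.1755, 0.3511, -0.9773], 'gripper_width': 0.0236, 'joints': [-8.6152, 14.5971, -13.9094, 0.0866, -61.0313, -20.3765]}
wires 546 [[ 0.01   -0.019  -0.0238]
 [ 0.0108 -0.0023 -0.012 ]
 [ 0.0133  0.0194  0.0704]]
0.05 65 x 0.0106 y -0.0183 0.0194
0.07 13 x 0.0108 y -0.0189 0.0197
```

View pics/w2.png

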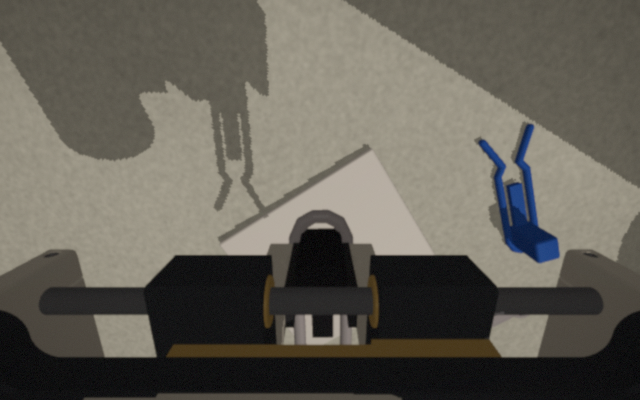

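```bash
python3 -m creep '[[0,0,0,0,2,2.2,10],[0,0,0,0,3.1,3.43,10],[0,0,0,0,3.1,3.43,10],[0,0,0,0,3.1,3.43,10],[0,0,0,0,3.1,3.43,10],[0,0,0,0,3.1,3.43,10],[0,0,0,0,3.1,3.43,10],[0,0,0,0,3.1,3.43,10]]'
python3 -m creep '[[0,0,0,0,1.1,1.25,10],[0,0,0,2,0,0,10],[0,0,0,2,0,0,10],[0,0,0,1.5,0,0,10],[0,0,0,0,0,0,10],[0,0,0,0,0,0,10]]'
python3 - <<'E'
from h import *
s=st(); T=R.from_euler("xyz",s["eef_rot"],degrees=True).as_matrix(); print(T.round(3))
ims=[]
for n,(a,b) in(("top",(190,190)),("side",(300,300))):
    p,d=r.capture(n); np.savez(f"pics/{n}3",p=p,d=d); ims.append(cv2.resize(p[b-75:b+75,a-20 if n=="top" else a-75:][:,:150],(400,400),interpolation=2) )
    q=ims[-1]
cv2.imwrite("pics/c3.png",np.hstack(ims))
E
```

```text
time_s: 7.7
tcp_pos: [0.4429, 0.072, 0.1759]
eef_rot: [133.2, 89.9, -165.8]
contact_force: [1.4, 1.1, -1.9]
gripper_width: 0.0237
time_s: 8.3
tcp_pos: [0.4405, 0.0866, 0.1214]
eef_rot: [158.7, 89.9, -140.3]
contact_force: [-0.2, 0.9, -1.3]
gripper_width: 0.0237
{'time_s': 8.3, 'tcp_pos': [0.4405, 0.0866, 0.1214], 'eef_rot': [158.7304, 89.9114, -140.2585], 'contact_force': [-0.2044, 0.875, -1.2731], 'gripper_width': 0.0237, 'joints': [36.4221, 4.954, -35.1723, 0.0067, -49.9621, -65.4154]}
[[-0.001 -0.875  0.485]
 [-0.001  0.485  0.875]
 [-1.     0.001 -0.001]]
```

View pics/c3.png

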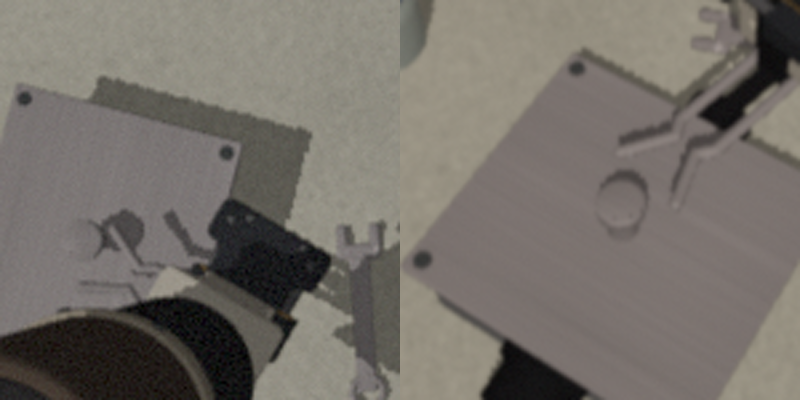

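Left (top view): head at (83,240), and the clip's legs point at it, partly hidden by the arm. Right (side view): leg tips at (622,150) and (678,205), shank and head at (622,200), so the mouth faces the stud. Next I measure the tips and head in the same depth image.

```bash
python3 - <<'E'
from h import *
s=r.get_state(); T=R.from_euler("xyz",s["eef_rot"],degrees=True).as_matrix()
for n in("side","top"):
    D=np.load(f"pics/{n}3.npz"); d=D["d"]; c=cam(n)
    v,u=np.nonzero(d>0); W=pts(n,d,v,u,c); P=(W-s["tcp_pos"])@T
    k=(W[:,2]>.086)&(W[:,2]<.125)&(abs(P[:,1])<.06)&(P[:,2]>.06)&(P[:,2]<.19)
    hd=k&(np.hypot(W[:,0]-.509,W[:,1]-.209)<.022)&(W[:,2]>.094)
    print(n,"head",hd.sum(),W[hd].mean(0).round(4),"rel tool",P[hd].mean(0).round(4), P[hd].min(0).round(4),P[hd].max(0).round(4))
    Q=P[k&~hd]
    for lo in np.arange(.07,.13,.006):
        q=Q[(Q[:,2]>=lo)&(Q[:,2]<lo+.006)]; 
        for sg in(-1,1):
            z=q[q[:,1]*sg>0]
            if len(z)>2: print(lo.round(3),sg,len(z),"x",np.median(z[:,0]).round(4),"y",z[:,1].min().round(4),np.median(z[:,1]).round(4),z[:,1].max().round(4))
E
```

```text
side head 281 [0.5075 0.2094 0.0987] rel tool [0.0236 0.0014 0.1392] [ 0.0204 -0.0156  0.123 ] [0.028  0.0167 0.154 ]
0.07 -1 15 x 0.0103 y -0.0158 -0.0111 -0.009
0.07 1 17 x 0.0111 y 0.0147 0.0189 0.0226
0.076 -1 17 x 0.0109 y -0.0155 -0.0098 -0.0065
0.076 1 19 x 0.0104 y 0.0108 0.0177 0.0224
0.082 -1 18 x 0.0105 y -0.0115 -0.0063 -0.0024
0.082 1 19 x 0.0104 y 0.0096 0.0143 0.019
0.088 -1 18 x 0.0113 y -0.0121 -0.006 -0.0035
0.088 1 19 x 0.0097 y 0.0092 0.0145 0.0186
0.094 -1 18 x 0.0107 y -0.0141 -0.0089 -0.0058
0.094 1 19 x 0.0107 y 0.0126 0.0181 0.0222
0.1 -1 21 x 0.0108 y -0.0173 -0.0119 -0.0073
0.1 1 19 x 0.0104 y 0.0167 0.0209 0.0255
0.106 -1 19 x 0.011 y -0.0188 -0.0149 -0.0109
0.106 1 19 x 0.0105 y 0.0185 0.0241 0.0288
0.112 -1 20 x 0.0105 y -0.0229 -0.0176 -0.0134
0.112 1 20 x 0.0111 y 0.0219 0.0273 0.0318
0.118 -1 17 x 0.0107 y -0.0249 -0.0198 -0.0164
0.118 1 13 x 0.0118 y 0.0255 0.0287 0.0315
top head 193 [0.5102 0.2086 0.1002] rel tool [ 0.022  -0.0014  0.1398] [ 0.0185 -0.016   0.1247] [0.0276 0.0149 0.1565]
0.07 -1 7 x 0.0098 y -0.0167 -0.0141 -0.0103
0.076 -1 14 x 0.0094 y -0.0169 -0.0131 -0.0081
0.076 1 10 x 0.011 y 0.0117 0.0146 0.0191
0.082 -1 13 x 0.0087 y -0.0142 -0.0098 -0.0056
0.082 1 13 x 0.0093 y 0.0083 0.0129 0.0178
0.088 -1 12 x 0.0096 y -0.012 -0.0084 -0.0042
0.088 1 15 x 0.0097 y 0.0074 0.0117 0.0167
0.094 -1 15 x 0.0093 y -0.0151 -0.0116 -0.0053
0.094 1 13 x 0.0091 y 0.0115 0.0163 0.0207
0.1 -1 14 x 0.0099 y -0.0181 -0.0144 -0.0085
0.1 1 13 x 0.0096 y 0.0145 0.019 0.0242
0.106 -1 14 x 0.0087 y -0.0213 -0.0171 -0.0121
0.106 1 14 x 0.0097 y 0.0177 0.0223 0.0267
0.112 -1 12 x 0.0098 y -0.0243 -0.0198 -0.0148
0.112 1 12 x 0.0085 y 0.0216 0.025 0.029
0.118 -1 11 x 0.0104 y -0.025 -0.0216 -0.0181
0.118 1 10 x 0.0099 y 0.0229 0.026 0.0306
```

```bash
python3 -m creep '[[0,0,0,0,-0.33,-0.5,10],[0,0,0,1.5,0,0,10],[0,0,0,1.5,0,0,10],[0,0,0,0.5,0,0,10],[0,0,0,0,0,0,10],[0,0,0,0,0,0,10]]'
python3 -m creep '[[0,0,0,0,0,1,10],[0,0,0,0,0,1,10],[0,0,0,0,0,0.5,10],[0,0,0,0,0,0,10],[0,0,0,0,0,0,10]]'
```

```text
time_s: 9.0
tcp_pos: [0.4417, 0.081, 0.0872]
eef_rot: [-41.1, 90.0, 19.9]
contact_force: [0.6, 0.9, -1.3]
gripper_width: 0.0239
time_s: 9.5
tcp_pos: [0.4533, 0.103, 0.0864]
eef_rot: [146.0, 90.0, -153.0]
contact_force: [-1.0, -0.3, -2.1]
gripper_width: 0.0241
```

```bash
python3 - <<'E'
from h import *
s=st(); T=R.from_euler("xyz",s["eef_rot"],degrees=True).as_matrix()
p,d=r.capture("side"); cv2.imwrite("pics/c4.png",cv2.resize(p[215:335,250:410],None,fx=4,fy=4,interpolation=2)); c=cam("side")
v,u=np.nonzero(d>0); W=pts("side",d,v,u,c); P=(W-s["tcp_pos"])@T
hd=(np.hypot(W[:,0]-.509,W[:,1]-.209)<.022)&(W[:,2]>.094); print("head",P[hd].mean(0).round(4))
k=(abs(P[:,0]-.01)<.005)&(abs(P[:,1])<.06)&~hd
for lo in np.arange(.07,.13,.006):
    q=P[k&(P[:,2]>=lo)&(P[:,2]<lo+.006)]
    for sg in(-1,1):
        z=q[q[:,1]*sg>0]
        if len(z)>2: print(lo.round(3),sg,len(z),np.median(z,0).round(4))
E
```

```text
{'time_s': 9.5, 'tcp_pos': [0.4533, 0.103, 0.0864], 'eef_rot': [145.975, 89.9732, -152.996], 'contact_force': [-0.961, -0.3459, -2.0594], 'gripper_width': 0.0241, 'joints': [37.1654, 9.1955, -35.8689, -0.0067, -44.962, -66.1317]}
head [-0.0123  0.0042  0.1195]
0.07 -1 16 [ 0.0107 -0.0118  0.0729]
0.07 1 18 [0.0103 0.0191 0.0732]
0.076 -1 16 [ 0.0104 -0.0106  0.0795]
0.076 1 17 [0.011  0.0175 0.0791]
0.082 -1 19 [ 0.0099 -0.0058  0.0854]
0.082 1 18 [0.0097 0.0144 0.0851]
0.088 -1 15 [ 0.0099 -0.006   0.0911]
0.088 1 17 [0.0102 0.0144 0.091 ]
0.094 -1 6 [ 0.0098 -0.0098  0.0945]
0.094 1 18 [0.0099 0.0182 0.0963]
0.1 1 18 [0.0101 0.021  0.103 ]
0.106 1 19 [0.0099 0.0237 0.109 ]
0.112 1 20 [0.0106 0.0267 0.1153]
0.118 -1 10 [ 0.0092 -0.0216  0.1217]
0.118 1 20 [0.0103 0.0269 0.1203]
0.124 1 9 [0.012  0.008  0.1266]
```

View pics/c4.png

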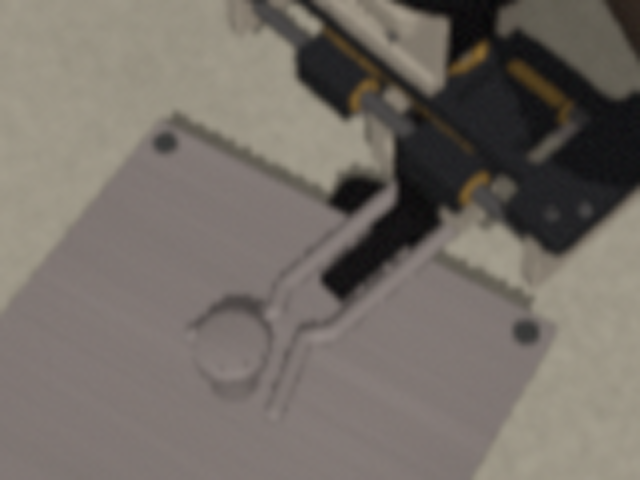

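The mouth is centred on the stud (head y equals leg mid y, 4.2 mm), and the legs are under the head. Pushing.

```bash
python3 -m creep '[[0,0,0,0,0,0.6,10],[0,0,0,0,0,0.6,10],[0,0,0,0,0,0.5,10],[0,0,0,0,0,0.3,10],[0,0,0,0,0,0,10]]' 55
python3 -m creep '[[0,0,0,0,0,0.3,10],[0,0,0,0,0,0.3,10],[0,0,0,0,0,0.3,10],[0,0,0,0,0,0.1,10]]'
python3 -m creep '[[0,0,0,0,0,0.3,10],[0,0,0,0,0,0.3,10],[0,0,0,0,0,0.3,10],[0,0,0,0,0,0.1,10]]'
```

```text
time_s: 10.05
tcp_pos: [0.4626, 0.1201, 0.0861]
eef_rot: [155.9, 89.9, -143.1]
contact_force: [-0.5, -0.4, -3.8]
gripper_width: 0.0236
time_s: 10.45
tcp_pos: [0.4638, 0.1247, 0.0848]
eef_rot: [158.9, 89.4, -140.2]
contact_force: [-4.8, -15.2, -0.9]
gripper_width: 0.0237
time_s: 10.85
tcp_pos: [0.4735, 0.1383, 0.0866]
eef_rot: [-19.7, 89.9, 41.3]
contact_force: [-0.9, 3.0, -1.4]
gripper_width: 0.0237
```

It snapped through: force rose to 16 N and then dropped. Going to the stop.

```bash
python3 -m creep '[[0,0,0,0,0,0.2,10],[0,0,0,0,0,0.15,10],[0,0,0,0,0,0,10],[0,0,0,0,0,0,10]]'
python3 -m creep '[[0,0,0,0,0,0.15,10],[0,0,0,0,0,0,10],[0,0,0,0,0,0,10]]'
```

```text
time_s: 11.25
tcp_pos: [0.4748, 0.1415, 0.0867]
eef_rot: [-16.0, 89.9, 45.0]
contact_force: [-0.4, 3.8, -3.4]
gripper_width: 0.0239
time_s: 11.55
tcp_pos: [0.4753, 0.1422, 0.0866]
eef_rot: [-56.3, 90.0, 4.7]
contact_force: [0.1, 1.5, -1.0]
gripper_width: 0.0237
```

```bash
python3 -m creep '[[0,0,0,0,0,0.1,10],[0,0,0,0,0,0,10],[0,0,0,0,0,0,10]]'
python3 -m creep '[[0,0,0,0,0,0.1,10],[0,0,0,0,0,0,10],[0,0,0,0,0,0,10]]'
```

```text
time_s: 11.85
tcp_pos: [0.4757, 0.1429, 0.0865]
eef_rot: [-173.8, 90.0, -112.8]
contact_force: [-1.0, -0.6, -2.2]
gripper_width: 0.0234
time_s: 12.15
tcp_pos: [0.4756, 0.1432, 0.0864]
eef_rot: [162.0, 89.9, -137.1]
contact_force: [-1.7, -3.3, -0.1]
gripper_width: 0.0238
```

Contact with the stop. Lowering gently onto the cover.

```bash
python3 -m creep '[[0,0,0,0.15,0,-0.05,10],[0,0,0,0,0,0,10],[0,0,0,0,0,0,10]]'
python3 -m creep '[[0,0,0,0.1,0,0,10],[0,0,0,0,0,0,10],[0,0,0,0,0,0,10]]'
python3 -m creep '[[0,0,0,0.1,0,0,10],[0,0,0,0,0,0,10],[0,0,0,0,0,0,10]]'
```

```text
time_s: 12.45
tcp_pos: [0.4757, 0.1432, 0.0849]
eef_rot: [156.1, 90.0, -142.9]
contact_force: [-0.9, -4.2, -1.5]
gripper_width: 0.0239
time_s: 12.75
tcp_pos: [0.4757, 0.1432, 0.0839]
eef_rot: [156.7, 90.0, -142.3]
contact_force: [-1.4, -4.1, -0.7]
gripper_width: 0.0236
time_s: 13.05
tcp_pos: [0.4757, 0.1433, 0.083]
eef_rot: [155.7, 90.0, -143.3]
contact_force: [-1.9, -4.4, -1.0]
gripper_width: 0.0235
```

```bash
python3 -m creep '[[0,0,0,0.1,0,0,10],[0,0,0,0,0,0,10],[0,0,0,0,0,0,10]]'
python3 -m creep '[[0,0,0,0.05,0,0,10],[0,0,0,0,0,0,10],[0,0,0,0,0,0,10]]'
```

```text
time_s: 13.35
tcp_pos: [0.4757, 0.1432, 0.0825]
eef_rot: [178.4, 90.0, -120.6]
contact_force: [-4.8, -6.0, 5.7]
gripper_width: 0.0235
time_s: 13.65
tcp_pos: [0.4757, 0.1432, 0.0824]
eef_rot: [-157.4, 90.0, -96.4]
contact_force: [-6.0, -5.3, 10.8]
gripper_width: 0.0235
```

```bash
python3 -m creep '[[0,0,0,-0.06,0,0,10],[0,0,0,0,0,0,40],[0,0,0,0,0,0,70],[0,0,0,0,0,0,70],[0,0,0,0,0,0,70],[0,0,0,0,0,0,70]]'
python3 -m creep '[[0,0,0,-1,0,0,70],[0,0,0,-3,0,0,70],[0,0,0,-4,0,0,70],[0,0,0,-4,0,0,70],[0,0,0,-4,0,0,70],[0,0,0,0,0,-4,70],[0,0,0,0,0,-4,70],[0,0,0,0,0,0,70]]'
python3 - <<'E'
from h import *
s=st()
p,d=r.capture("side"); cv2.imwrite("pics/c5.png",cv2.resize(p[115:400,180:480],None,fx=2,fy=2,interpolation=2)); c=cam("side")
v,u=np.nonzero(d>0); W=pts("side",d,v,u,c)
e=np.array([np.cos(np.radians(60.9)),np.sin(np.radians(60.9))]); q=W[:,:2]-[.508,.209]; a=q@e; b=q@[-e[1],e[0]]
g=(abs(a+.075)<.03)&(abs(b)<.025)&(W[:,2]>.105)&(W[:,2]<.13); print("block top along/across",g.sum(),a[g].mean().round(4),b[g].mean().round(4),np.median(W[g,2]).round(4))
w=(a>-.11)&(a<.055)&(abs(b)<.035)&(W[:,2]>.0705)&(W[:,2]<.08)
for lo in(-.1,-.08,-.06,-.04,-.02,0.,.02,.04):
    k=w&(a>lo)&(a<lo+.02); print(lo,k.sum(),np.median(W[k,2]).round(4) if k.sum() else "",b[k].min().round(4) if k.sum() else "",b[k].max().round(4) if k.sum() else "", )
E
```

```text
time_s: 14.25
tcp_pos: [0.4762, 0.1438, 0.0822]
eef_rot: [-21.2, 90.0, 39.8]
contact_force: [0.1, 0.3, -0.3]
gripper_width: 0.058
time_s: 15.05
tcp_pos: [0.4349, 0.0708, 0.2434]
eef_rot: [-10.0, 89.9, 50.9]
contact_force: [0.2, 1.2, 0.3]
gripper_width: 0.0611
{'time_s': 15.05, 'tcp_pos': [0.4349, 0.0708, 0.2434], 'eef_rot': [-10.0258, 89.9149, 50.898], 'contact_force': [0.1683, 1.2236, 0.2857], 'gripper_width': 0.0611, 'joints': [35.0316, -3.0295, -25.6101, -0.0252, -67.3375, -64.0981]}
block top along/across 228 -0.0721 -0.0008 0.1144
-0.1 43 0.073 -0.0011 0.016
-0.08 98 0.0732 -0.0211 0.0171
-0.06 173 0.073 -0.0217 0.0176
-0.04 162 0.0729 -0.0209 0.0181
-0.02 58 0.0723 0.0036 0.0184
0.0 93 0.0727 -0.0158 0.0165
0.02 110 0.0726 -0.0232 0.0246
0.04 49 0.0722 -0.0268 0.0287
```

View pics/c5.png

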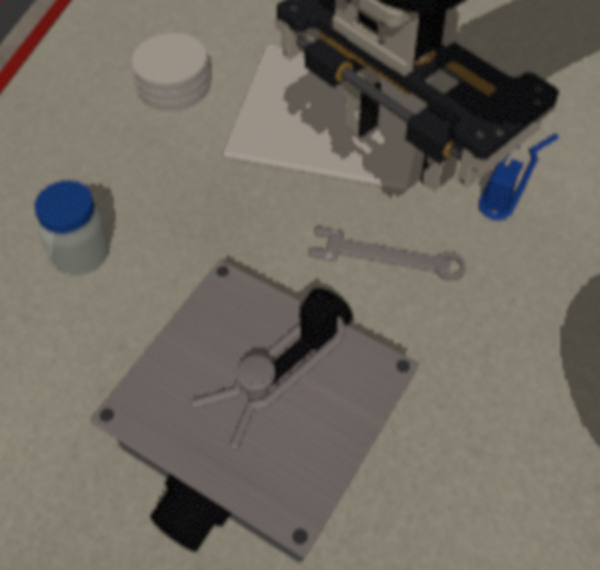

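The clip lies flat: the wire tops are at 73 mm along its whole length. The shank, under the head at (256,372), is in the eye with the throat closed beyond it. Jar, dishes and wrench are where they were, and the gripper is clear.

```bash
python3 -c "
from plant import r
print(r.close_job())"
```

```text
the job is handed in; nothing more can be done
None
```

The cover is locked: I took the steel clip by its black grip and pushed it mouth first under the stud head, where it snapped through. I then lowered it onto the cover, let go, backed away and handed the job in. The clock read about 15 s of the 42 s allowed.

- **Snap and seating:** The push force rose to about 16 N, slightly above the expected 7–14 N, then dropped. After that I eased the clip forward until it met the stop at about 4 N.
- **Lying flat:** In the last side picture the wire tops are at 72–73 mm along the whole clip, against an expected 74 mm.
- **Position on the stud:** The grip block reads about 72 mm behind the stud axis and within 1 mm sideways. Fully home would be 73.5 mm, so the difference is within camera accuracy.
- **Bystanders and gripper:** In the last picture the jar, dishes and wrench look undisturbed. I checked this by eye and did not measure it. The gripper was clear of everything.

No check failed. The highest force I read was about 16 N, though the force is only reported at the end of each move.

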